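# Push the toaster's browning knob back onto its flat-sided shaft

## Task

The browning knob has come off the toaster. Pick up the oblong knob from the counter, set it upright on the bare flat-sided shaft on top of the toaster and turn it until its slot meets the flats and it drops fully home against the toaster's top, either way round; then let go. Leave the round knob where it lies.

Things in the scene. Friction and masses are not known exactly. Their poses are not given: they have to be found in the camera images.
- knob_mid (a point): Oblong knob to fit: loose dark brown plastic bar with rounded corners, 52 mm long (x), 26 wide (y), 40 high (z), cream line and small steel disc on top, 45 g, upright on the counter. Point: on its axis 22 mm above its underside. A blind slot in the underside is 30 mm deep, 24 mm along x, 13 along y. Grip across the 26 mm width. Half a turn round it fits as well.
- shaft_base (a point): Foot of the fixed upright steel shaft, level with the toaster's top (180 mm up). Lowest 16 mm: flat key 18 mm along x, 8 along y, rounded on top; then a pin 8 mm thick, tapering from 17 mm up to a tip at 24. The knob slips over the pin at any angle, over the key only within 15 degrees of x (either way round), 2.5 mm loose. Home: knob underside on the toaster's top, knob point 22 mm above this.
- round_mid (a point): A round spare knob of the same dark brown plastic that belongs to something else, to be left alone: loose, 44 mm across at the foot, 34 mm above, 36 mm high. This point is on its axis, 18 mm up.
- toaster: Cream plastic toaster, fixed: 170 mm (x) by 280 mm (y), 180 mm high, flat top, origin at the centre of its underside. Bread slots lie towards +y; the shaft stands 30 mm towards -x, 90 mm towards -y of its centre. A press button, about 20 mm high, stands on top 50 mm towards +x, 65 mm towards -y.

How it is judged:
At the end, for the whole second after the job is handed in: The oblong knob stands upright (within about 7 degrees) on the shaft, centred within 10 mm, its long way within about 24 degrees of the key either way round, its underside within 4 mm of the toaster's top, at rest and let go; the round knob has not been moved by more than 30 mm (horizontal distance between knob_mid and shaft_base below 0.01 m and z of knob_mid in the frame of shaft_base between 0.018 and 0.026 m and angle between the x axis of knob_mid and the x axis of shaft_base, either way round below 0.42 rad and angle between knob_mid's own z axis and vertical below 0.12 rad and linear speed of knob below 0.02 m/s); the robot touches nothing.
It fails at once if the round knob is moved by more than 30 mm (distance of round_mid from where it was at the start of the episode above 0.03 m).
It also fails if it takes over 48 s, if anything falls off the work surface, if the arm or the gripper's body presses on something with over 40 N, if the wrist force passes 120 N, or if a joint passes its speed limit or range.

## Robot

A 7-joint arm with a two-finger parallel gripper is mounted at the origin on the work surface. World frame = base frame: x ahead of the robot, y to its left, z up, the work surface at z = 0. Lengths are in m, angles in rad, forces in N, time in s.
With the tool pointing down it reaches from about 0.425 to 0.95 m from the base axis. Payload 4.7 kg.
Tool frame: the origin (TCP) lies between the finger pads; the fingertips stand 19 mm ahead of it and the grasp point (between the pads) is the TCP (manip.tips_ahead is the distance from the TCP to the fingertips, in m); z points along the fingers, y is the line along which they close (so a half turn about z gives the same grasp; the last joint's range is limited). The gripper opens to 85 mm and grips with 20 to 120 N. Pads are 22 mm wide; open, the fingers measure 114 mm over their backs; the gripper's body (76 mm by 85 mm) begins 54 mm behind the grasp point. The pads swing forward as they close: fully open they stand 13 mm farther back than shut.
Start: joints at [1.215, 0.469, -0.049, 1.532, 0.024, 1.141, -0.082], TCP at [0.217, -0.639, 0.25] pointing down, gripper open.
Joint ranges: [-2.59, 2.59], [-0.33, 1.99], [-1.39, 1.29], [0.1, 2.45], [-1.04, 4.18], [0.21, 1.99], [-2.66, 2.66]. Speed limits (rad/s): [2.57, 2.57, 3.14, 3.14, 3.14, 3.14, 3.14].

## Interface

Orientations are given as a rotation vector (axis times angle).
In Python, from station import manip gives the robot as it stands. The module is installed in compiled form; this text tells all that it offers.
- The arm moves only by the tool arm_command, never from a script. Its argument "targets" is a list of rows, each a list of 6 numbers: the shift along the tool's x, y, z scaled (see below), then the turn, a rotation vector about the tool's x, y, z scaled (see below). In form: [[tx, ty, tz, rx, ry, rz], ...]. A call has exactly 10 rows; each row shifts and turns the commanded pose from where the row before left it, along the tool's axes as they then stand; what a row does not reach is not made up. The controller multiplies each number of a shift by 5 cm and each number of a turn by 0.1 rad. A row lasts 1/10 s, in which the tool goes at most 50 mm and 8.59 degrees, less where a joint would pass 70% of its speed; a pose out of reach is approached as far as the arm can. A call with a number of a shift or a turn outside -1 to 1 is refused whole. A call with a gripper value outside its range is refused whole. "grip" is the gripper's target within -1 to 1 (fully open at 1, half-way at 0, shut at -1), set as the call begins (left out, the last holds). The fingers move at their own pace and stop on an object; the grip force is fixed at half the most. Time passes only in rows, so rows that do not move let the fingers close, or fill a call up. It gives the time, the measured TCP pose, the force, the opening and the grip force at its end, in the units of the state.
- manip.get_obs(): the state, without advancing time (a new reading comes with each control period).
- manip.capture(name): name is "side" or "top" or "wrist"; returns a dict with "frame" (400x640x3 uint8, blue, green, red), "fx", "fy", "cx", "cy" (pixels), "position" and "attitude" of the camera in the world. Camera axes: x right, y up, looking along -z (the intrinsics and any distortion apply to the point x, -y, -z); pixel columns grow to the right and rows downward; lengths in m; the calibration is good to about 2 mm. A picture is of the moment at which its call begins. There is no depth.
- manip.hand_in(): hands the job in; it is judged then, once.
Trained networks look in a picture, given as the dict that the camera call returned (one of the last four; its "shot" number tells which), for a name from the list of things; names that differ only in an ending like _2 or _b are one class to them, and where a whole thing is asked for, a point or a joint stands for the part that bears it (a point fixed in the world has none). Each returns a list of dicts, best first, with "score" (0 to 1); they miss things now and then, are a little off and sometimes report something else, mostly with a low value. They report only what shows in the picture. A call takes as long as a camera call.
- manip.find_in(picture, target): "xyz" ([x, y, z] in m, in world coordinates, good to about 4 mm: the middle of the surface that is visible of it).
- manip.outline_of(picture, target): "region" (400x640 bool, what is visible of it).
The state is a dict: "time": time; "joint_pos": joint angles; "qd": joint speeds; "joint_efforts": joint torques, N m; "tool_pos": TCP position; "eef_rot": TCP orientation; "wrist_force": force on the tool from outside, world axes, zero at the start; "moment": the same for the moment, N m; "gripper_width": finger opening in m; "grip_force": force on a finger pad.
Only numpy, scipy, OpenCV 4.12 (cv2) and the standard library are available. Lean on these libraries where they do the work, as an engineer would, in place of code of your own. Each camera call takes 0.05 s, during which the arm holds its last target. There are 200 camera calls.

## Working session

There is one attempt and no reset: what is moved stays moved. The work goes in short steps, Python scripts to look and compute and a tool call to move; the robot and the scene stay as the last step left them, time stands still between calls to the robot, and variables do not carry over. Pictures are saved under pics/ and viewed, at most 10 in all, crops included, and the job is handed in when it is done.

Besides the shell and the picture viewer there is one more tool, called in YAML: its name, and indented under it one key for each argument. arm_command: Moves the arm, as the interface text tells. Its arguments: {"type":"object","properties":{"targets":{"type":"array"},"grip":{"type":"number"}},"required":["targets"]}

```bash
mkdir -p pics
cat > h.py <<'E'
import numpy as np, cv2
from scipy.spatial.transform import Rotation as R
from station import manip
def cam(p):
    a=np.array(p["attitude"],float)
    M=a if a.shape==(3,3) else (R.from_rotvec(a).as_matrix() if a.size==3 else R.from_quat(a).as_matrix())
    return M,np.array(p["position"])
def ray(p,u,v,z):
    M,c=cam(p); d=M@np.array([(u-p["cx"])/p["fx"],-(v-p["cy"])/p["fy"],-1]); return c+d*(z-c[2])/d[2]
def proj(p,X):
    M,c=cam(p); q=M.T@(np.array(X)-c); return p["cx"]-p["fx"]*q[0]/q[2], p["cy"]+p["fy"]*q[1]/q[2]
E
python3 - <<'E'
from h import *
np.set_printoptions(precision=4,suppress=True)
ims=[]
for n in("top","side"):
    p=manip.capture(n); ims.append(p["frame"])
    print(n,[(k,v) for k,v in p.items() if k!="frame"])
    for t in("knob_mid","round_mid","shaft_base","toaster"):
        print(t,[(np.round(d["xyz"],3),round(d["score"],2)) for d in manip.find_in(p,t)[:2]])
        for d in manip.outline_of(p,t)[:1]:
            m=d["region"].astype(np.uint8);ys,xs=np.nonzero(m)
            print("  outl",round(d["score"],2),xs.min(),xs.max(),ys.min(),ys.max(),cv2.minAreaRect(np.c_[xs,ys].astype(np.float32)))
    cv2.imwrite(f"pics/{n}0.png",p["frame"])
o=manip.get_obs();print(o)
E
```

```text
top [('fx', 394.85669163812855), ('fy', 394.85669163812855), ('cx', 313.24843069362623), ('cy', 194.64317890905264), ('position', array([ 0.4837, -0.0268,  0.8936])), ('attitude', array([ 0.0699, -0.0148, -1.5783])), ('shot', 1)]
knob_mid [(array([ 0.443, -0.12 ,  0.039]), 0.89)]
  outl 0.64 363 380 222 247 ((370.85296630859375, 234.5882568359375), (15.037208557128906, 24.981168746948242), 14.03624439239502)
round_mid [(array([ 0.601, -0.128,  0.034]), 0.61)]
  outl 0.54 362 381 152 171 ((371.5, 161.5), (19.0, 19.0), 90.0)
shaft_base [(array([0.543, 0.145, 0.186]), 0.65)]
  outl 0.61 227 240 178 190 ((233.5, 184.0), (12.0, 13.0), 90.0)
toaster [(array([0.574, 0.222, 0.179]), 0.7)]
  outl 0.59 115 274 122 215 ((194.69424438476562, 167.4497833251953), (157.92169189453125, 90.31782531738281), 2.2025980949401855)
side [('fx', 438.3616090866109), ('fy', 438.3616090866109), ('cx', 316.62792824562354), ('cy', 206.10309399658485), ('position', array([0.4436, 0.2124, 0.8585])), ('attitude', array([ 0.0936, -0.403 , -2.6335])), ('shot', 2)]
knob_mid [(array([ 0.441, -0.115,  0.039]), 0.77)]
  
[... 361 characters left out ...]
oaster [(array([0.543, 0.142, 0.181]), 0.47)]
  outl 0.64 139 323 217 399 ((235.0926513671875, 319.1290283203125), (117.96424865722656, 192.9167022705078), 33.46538162231445)
{'time': 0.9, 'joint_pos': array([ 1.2151,  0.4686, -0.0486,  1.5325,  0.0241,  1.141 , -0.0823]), 'qd': array([ 0.0005, -0.0003,  0.    ,  0.0013, -0.0002,  0.0013,  0.0001]), 'joint_efforts': array([ -0.0003, -51.0146,  -0.0468, -23.8011,   0.0109,   0.001 ,
         0.    ]), 'tool_pos': array([ 0.2167, -0.6393,  0.2504]), 'eef_rot': array([3.0997, 0.511 , 0.0001]), 'wrist_force': array([ 0.6478, -0.8481,  0.5795]), 'moment': array([ 0.0064,  0.0448, -0.0683]), 'grip_force': 0.0, 'gripper_width': 0.08549915453110354}
```

View pics/top0.png

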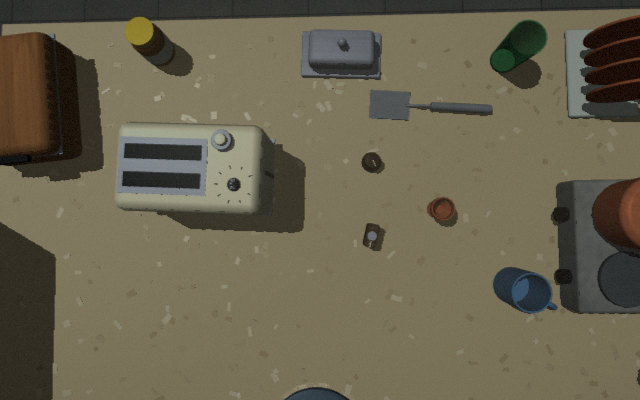

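View pics/side0.png

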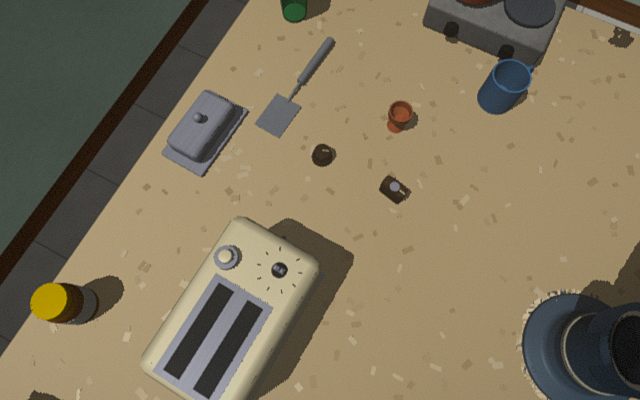

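The top view shows the oblong knob at (371,236), the round knob at (372,162), and the shaft at about (233,184) on the toaster. The side view agrees: oblong knob at (392,189), round knob at (321,155), shaft at (279,270). I'll move towards the knob.

arm_command:
  targets:
    - [0.4,-0.46,0,0,0,0]
    - [0.62,-0.71,0,0,0,0]
    - [0.62,-0.71,0,0,0,0]
    - [0.62,-0.71,0,0,0,0]
    - [0.62,-0.71,0,0,0,0]
    - [0.62,-0.71,0,0,0,0]
    - [0.62,-0.71,0,0,0,0]
    - [0.62,-0.71,0,0,0,0]
    - [0.62,-0.71,0,0,0,0]
    - [0.62,-0.71,0,0,0,0]

```text
time: 1.9
tool_pos: [0.3904, -0.2172, 0.2508]
eef_rot: [3.099, 0.511, 0.001]
wrist_force: [1.1, -0.2, -0.2]
gripper_width: 0.0853
grip_force: 0.0
```

arm_command:
  targets:
    - [0.62,-0.71,0,0,0,0]
    - [0.5,-0.57,0,0,0,0]
    - [0.2,-0.3,0,0,0,0.5]
    - [0,0,0,0,0,1]
    - [0,0,0,0,0,1]
    - [0,0,0,0,0,1]
    - [0,0,0,0,0,1]
    - [0,0,0,0,0,1]
    - [0,0,0,0,0,0]
    - [0,0,0,0,0,0]

```text
time: 2.9
tool_pos: [0.4271, -0.1229, 0.2505]
eef_rot: [3.122, -0.347, 0.001]
wrist_force: [0.9, -0.2, -0.3]
gripper_width: 0.0855
grip_force: 0.0
```

Run:
```python
from h import *
np.set_printoptions(precision=4,suppress=True)
p=manip.capture("wrist");print(p["position"],p["attitude"])
for t in("knob_mid","round_mid"):
    print(t,[(np.round(d["xyz"],3),round(d["score"],2)) for d in manip.find_in(p,t)[:2]])
    for d in manip.outline_of(p,t)[:1]:
        m=d["region"].astype(np.uint8);ys,xs=np.nonzero(m)
        c,s,a=r=cv2.minAreaRect(np.c_[xs,ys].astype(np.float32));b=cv2.boxPoints(r)
        print(round(d["score"],2),r,"\n",np.array([ray(p,*q,0.04) for q in b]))
cv2.imwrite("pics/w1.png",p["frame"])
o=manip.get_obs();print(o["time"],o["tool_pos"],o["eef_rot"],o["joint_pos"])
```

```text
[ 0.4976 -0.1389  0.3735] [-0.2039  0.2534 -1.7773]
knob_mid [(array([ 0.442, -0.12 ,  0.04 ]), 0.97)]
0.71 ((318.4999694824219, 154.5), (24.999996185302734, 54.99999237060547), 0.0) 
 [[ 0.4206 -0.1049  0.04  ]
 [ 0.4743 -0.1177  0.04  ]
 [ 0.469  -0.1415  0.04  ]
 [ 0.415  -0.1298  0.04  ]]
round_mid [(array([ 0.589, -0.124,  0.014]), 0.62)]
0.6 ((286.5, 6.0), (12.0, 37.0), 90.0) 
 [[ 0.5889 -0.1104  0.04  ]
 [ 0.5818 -0.1423  0.04  ]
 [ 0.5726 -0.1401  0.04  ]
 [ 0.5797 -0.1079  0.04  ]]
3.15 [ 0.4271 -0.1229  0.2503] [ 3.1221 -0.349   0.0002] [ 0.5186  0.1097 -0.3575  2.0353  0.0455  1.0039 -1.6549]
```

View pics/w1.png

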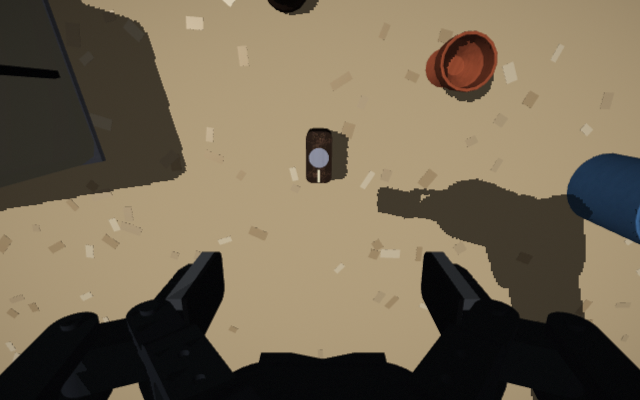

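The wrist view shows the oblong knob upright at (319,156) with its long way up the image, already lined up with the tool. I'll descend and grasp.

arm_command:
  targets:
    - [0.095,-0.03,0.4,0,0,0]
    - [0.095,-0.03,0.7,0,0,0]
    - [0.095,-0.03,0.7,0,0,0.1]
    - [0,0,0.7,0,0,0]
    - [0,0,0.7,0,0,0]
    - [0,0,0.5,0,0,0]
    - [0,0,0.4,0,0,0]
    - [0,0,0.2,0,0,0]
    - [0,0,0.1,0,0,0]
    - [0,0,0,0,0,0]

```text
time: 4.15
tool_pos: [0.4422, -0.1217, 0.0303]
eef_rot: [3.12, -0.365, 0.0]
wrist_force: [-0.7, 0.6, -0.3]
gripper_width: 0.0854
grip_force: 0.0
```

arm_command:
  targets:
    - [0,0,0,0,0,0]
    - [0,0,0,0,0,0]
    - [0,0,0,0,0,0]
    - [0,0,0,0,0,0]
    - [0,0,0,0,0,0]
    - [0,0,0,0,0,0]
    - [0,0,0,0,0,0]
    - [0,0,0,0,0,0]
    - [0,0,0,0,0,0]
    - [0,0,0,0,0,0]
  grip: -1

```text
time: 5.15
tool_pos: [0.4424, -0.1218, 0.0309]
eef_rot: [3.12, -0.366, 0.002]
wrist_force: [-1.3, -1.0, 6.7]
gripper_width: 0.025
grip_force: 59.5
```

arm_command:
  targets:
    - [0,0,-0.3,0,0,0]
    - [0,0,-0.6,0,0,0]
    - [0,0,-0.7,0,0,0]
    - [0,0,-0.7,0,0,0]
    - [0,0,-0.7,0,0,0]
    - [0,0,-0.7,0,0,0]
    - [0,0,-0.7,0,0,0]
    - [0,0,-0.7,0,0,0]
    - [0,0,-0.5,0,0,0]
    - [0,0,0,0,0,0]

```text
time: 6.15
tool_pos: [0.4437, -0.1219, 0.3138]
eef_rot: [3.119, -0.366, 0.012]
wrist_force: [0.2, -0.4, -0.6]
gripper_width: 0.0252
grip_force: 58.9
```

Run:
```python
from h import *
np.set_printoptions(precision=4,suppress=True)
ims=[]
for n in("top","side"):
    p=manip.capture(n)
    u,v=proj(p,[.542,.146,.19]);u,v=int(u),int(v);print(n,u,v,[(np.round(d["xyz"],4),round(d["score"],2)) for d in manip.find_in(p,"shaft_base")[:1]])
    c=p["frame"][v-30:v+30,u-30:u+30]
    ims.append(cv2.resize(c,None,fx=6,fy=6,interpolation=cv2.INTER_CUBIC))
    for d in manip.outline_of(p,"toaster")[:1]:
        m=d["region"].astype(np.uint8);ys,xs=np.nonzero(m)
        b=cv2.boxPoints(cv2.minAreaRect(np.c_[xs,ys].astype(np.float32)));print(b,np.array([ray(p,*q,.17) for q in b]))
    for k in range(0,180,45): pass
    # pixel direction of world x, y at the shaft
    print([np.round(np.array(proj(p,np.array([.542,.146,.18])+e))-proj(p,[.542,.146,.18]),1) for e in np.eye(3)*.02])
cv2.imwrite("pics/crop.png",np.hstack(ims))
o=manip.get_obs();print(o["time"],o["tool_pos"],o["eef_rot"],o["gripper_width"],o["joint_pos"])
```

```text
top 230 184 [(array([0.5423, 0.1441, 0.1821]), 0.66)]
[[113.3312 209.5555]
 [116.7881 118.811 ]
 [275.339  124.851 ]
 [271.882  215.5955]] [[0.4983 0.3718 0.17  ]
 [0.6696 0.3687 0.17  ]
 [0.6535 0.0681 0.17  ]
 [0.485  0.0748 0.17  ]]
[array([  0. , -10.9]), array([-10.9,   0.1]), array([-2.7, -0.9])]
side 277 271 [(array([0.5397, 0.1452, 0.1801]), 0.61)]
[[132.6106 367.72  ]
 [235.2046 205.7296]
 [335.268  269.1031]
 [232.6741 431.0936]] [[0.6657 0.3674 0.17  ]
 [0.6598 0.082  0.17  ]
 [0.4667 0.0991 0.17  ]
 [0.4918 0.3718 0.17  ]]
[array([-11.3,  -6. ]), array([-6.3, 11.5]), array([-1.1, -2. ])]
6.45 [ 0.4412 -0.1215  0.3088] [-3.1198  0.3652  0.0046] 0.02515586245371603 [ 0.5312  0.079  -0.3742  1.9258  0.0312  1.1454 -1.6588]
```

View pics/crop.png

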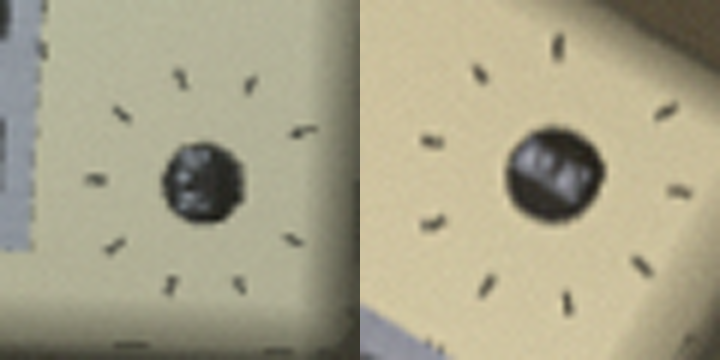

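The crops show the bare shaft on its dark disc. In the side crop the key runs upper left to lower right, about world x and within a few degrees of the toaster's yaw of about -3°. I'll go over the toaster, stop short in x, and look with the wrist camera.

arm_command:
  targets:
    - [-0.04,-0.3,0,0,0,0]
    - [-0.07,-0.7,0,0,0,0]
    - [-0.07,-0.7,0,0,0,0]
    - [-0.08,-0.7,0,0,0,0]
    - [-0.08,-0.7,0,0,0,0]
    - [-0.08,-0.7,0,0,0,0]
    - [-0.08,-0.7,0,0,0,0]
    - [-0.08,-0.6,0,0,0,-0.6]
    - [0,-0.3,0,0,0,-0.6]
    - [0,0,0,0,0,-0.6]

```text
time: 7.45
tool_pos: [0.475, 0.15, 0.3095]
eef_rot: [-3.14, 0.071, 0.002]
wrist_force: [0.8, -0.6, -1.0]
gripper_width: 0.0252
grip_force: 59.0
```

Run:
```python
from h import *
np.set_printoptions(precision=4,suppress=True)
p=manip.capture("wrist");p=manip.capture("wrist")
print([(np.round(d["xyz"],4),round(d["score"],2)) for d in manip.find_in(p,"shaft_base")[:2]])
print([(np.round(d["xyz"],4),round(d["score"],2)) for d in manip.find_in(p,"knob_mid")[:2]])
for d in manip.outline_of(p,"shaft_base")[:1]:
    m=d["region"].astype(np.uint8);ys,xs=np.nonzero(m);r=cv2.minAreaRect(np.c_[xs,ys].astype(np.float32));print(d["score"],r,ray(p,*r[0],.18))
print("expect",proj(p,[.541,.1455,.18]),"axis+x",proj(p,[.561,.1455,.18]),"x to yaw-10",proj(p,[.5607,.142,.18]),cam(p)[1])
cv2.imwrite("pics/w2.png",p["frame"])
o=manip.get_obs();print(o["time"],o["tool_pos"],o["eef_rot"],o["gripper_width"])
```

```text
[]
[(array([0.4859, 0.1503, 0.3183]), 0.61)]
0.91 ((321.0862731933594, 99.34344482421875), (91.88652801513672, 95.8833236694336), 2.2906100749969482) [0.5459 0.1454 0.18  ]
expect (np.float64(321.31838086499556), np.float64(106.3166629267461)) axis+x (np.float64(320.0243145293196), np.float64(77.15770610051592)) x to yaw-10 (np.float64(324.9755660962449), np.float64(77.36993626865828)) [0.5475 0.1448 0.4323]
7.7 [0.4754 0.1467 0.3099] [ 3.1397 -0.0874 -0.0011] 0.025102200296588294
```

View pics/w2.png

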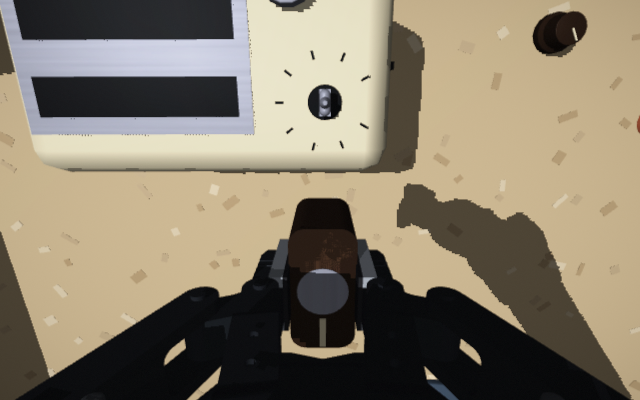

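The wrist view shows the key standing on its dark disc at (324,102), pointing straight up the image and so parallel to the held knob. The held knob's steel disc is at (323,292). I'll work out the offset.

Run:
```python
from h import *
np.set_printoptions(precision=4,suppress=True)
p=manip.capture("wrist");f=p["frame"].copy()
o=manip.get_obs();t=o["tool_pos"];print(t,o["eef_rot"])
print("knob disc",ray(p,323,292,t[2]+.0095),"shaft disc",ray(p,324.5,102,.18),"tip", ray(p,324.5,102,.204))
g=cv2.cvtColor(f,cv2.COLOR_BGR2GRAY)[80:126,300:350]
# dark disc + key: everything not cream
m=cv2.morphologyEx((g<120).astype(np.uint8),cv2.MORPH_CLOSE,np.ones((9,9)));n,l,s,c=cv2.connectedComponentsWithStats(m)
i=1+s[1:,4].argmax();print("disc",c[i]+[300,80],s[i],ray(p,*(c[i]+[300,80]),.18))
k=((g>70)&(cv2.erode(m,np.ones((5,5)))>0)).astype(np.uint8);ys,xs=np.nonzero(k);r=cv2.minAreaRect(np.c_[xs,ys].astype(np.float32));print("key",r,r[0][0]+300,r[0][1]+80,ray(p,r[0][0]+300,r[0][1]+80,.196))
```

```text
[0.4753 0.1469 0.31  ] [ 3.1398 -0.087  -0.0007]
knob disc [0.476  0.146  0.3195] shaft disc [0.5443 0.1407 0.18  ] tip [0.5446 0.1409 0.204 ]
disc [321.4182 102.7442] [  5   5  34  36 954] [0.5439 0.143  0.18  ]
key ((21.0, 22.5), (27.0, 12.0), 90.0) 321.0 102.5 [0.5443 0.1432 0.196 ]
```

arm_command:
  targets:
    - [0.2,0,0,0,0,0]
    - [0.35,0,0,0,0,0]
    - [0.35,0,0.1,0,0,0]
    - [0.3,0,0.3,0,0,0]
    - [0.16,0,0.4,0,0,0]
    - [0,0,0.3,0,0,0]
    - [0,0,0.2,0,0,0]
    - [0,0,0.1,0,0,0]
    - [0,0,0,0,0,0]
    - [0,0,0,0,0,0]

```text
time: 8.75
tool_pos: [0.5433, 0.1445, 0.2411]
eef_rot: [-3.14, 0.083, -0.002]
wrist_force: [0.2, 0.3, -0.0]
gripper_width: 0.0251
grip_force: 59.0
```

Run:
```python
from h import *
np.set_printoptions(precision=4,suppress=True)
p=manip.capture("wrist")
f=p["frame"]; cv2.imwrite("pics/w3.png",f)
o=manip.get_obs();print(o["time"],o["tool_pos"],o["eef_rot"],o["gripper_width"],o["wrist_force"])
```

```text
8.8 [0.5435 0.1446 0.2413] [-3.1402  0.0832 -0.0028] 0.024869232798259422 [-0.7564 -0.6524 -0.1826]
```

View pics/w3.png

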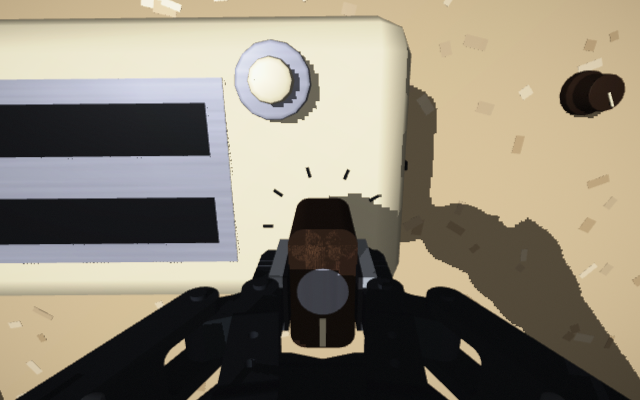

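The knob hangs upright over the middle of the dial marks, and the button at (270,80) is well clear. I'll shift 1.4 mm sideways and lower gently.

arm_command:
  targets:
    - [0,0.014,0,0,0,0]
    - [0,0.014,0,0,0,0]
    - [0,0,0.05,0,0,0]
    - [0,0,0.05,0,0,0]
    - [0,0,0.05,0,0,0]
    - [0,0,0.05,0,0,0]
    - [0,0,0.05,0,0,0]
    - [0,0,0.05,0,0,0]
    - [0,0,0.05,0,0,0]
    - [0,0,0,0,0,0]

```text
time: 9.8
tool_pos: [0.5429, 0.1428, 0.2224]
eef_rot: [3.14, -0.083, -0.001]
wrist_force: [-0.7, -0.2, -0.2]
gripper_width: 0.0249
grip_force: 59.0
```

arm_command:
  targets:
    - [0,0,0.03,0,0,0]
    - [0,0,0.03,0,0,0]
    - [0,0,0.03,0,0,0]
    - [0,0,0.03,0,0,0]
    - [0,0,0.02,0,0,0]
    - [0,0,0,0,0,0]
    - [0,0,0,0,0,0]
    - [0,0,0,0,0,0]
    - [0,0,0,0,0,0]
    - [0,0,0,0,0,0]

```text
time: 10.8
tool_pos: [0.5432, 0.1429, 0.2159]
eef_rot: [3.14, -0.084, 0.0]
wrist_force: [-0.2, -0.5, -0.4]
gripper_width: 0.025
grip_force: 59.0
```

No contact force with the underside about 10 mm below the key's top, so the slot is over the key. I'll carry on to home.

arm_command:
  targets:
    - [0,0,0.02,0,0,0]
    - [0,0,0.02,0,0,0]
    - [0,0,0.02,0,0,0]
    - [0,0,0.02,0,0,0]
    - [0,0,0.02,0,0,0]
    - [0,0,0,0,0,0]
    - [0,0,0,0,0,0]
    - [0,0,0,0,0,0]
    - [0,0,0,0,0,0]
    - [0,0,0,0,0,0]

```text
time: 11.8
tool_pos: [0.5431, 0.1429, 0.211]
eef_rot: [3.14, -0.084, 0.0]
wrist_force: [-1.6, -1.1, 3.0]
gripper_width: 0.0247
grip_force: 59.3
```

Light contact at home height. I'll release and back off straight up.

arm_command:
  targets:
    - [0,0,0,0,0,0]
    - [0,0,0,0,0,0]
    - [0,0,0,0,0,0]
    - [0,0,0,0,0,0]
    - [0,0,0,0,0,0]
    - [0,0,0,0,0,0]
    - [0,0,0,0,0,0]
    - [0,0,0,0,0,0]
    - [0,0,0,0,0,0]
    - [0,0,0,0,0,0]
  grip: 0.8

```text
time: 12.8
tool_pos: [0.5431, 0.1429, 0.2108]
eef_rot: [3.14, -0.083, 0.0]
wrist_force: [-0.3, -0.4, 0.7]
gripper_width: 0.0769
grip_force: 0.0
```

arm_command:
  targets:
    - [0,0,-0.1,0,0,0]
    - [0,0,-0.3,0,0,0]
    - [0,0,-0.4,0,0,0]
    - [0,0,-0.5,0,0,0]
    - [0,0,-0.5,0,0,0]
    - [-0.3,0,-0.3,0,0,0]
    - [-0.4,0,0,0,0,0]
    - [-0.4,0,0,0,0,0]
    - [-0.2,0,0,0,0,0]
    - [0,0,0,0,0,0]

```text
time: 13.8
tool_pos: [0.4775, 0.1468, 0.3169]
eef_rot: [3.14, -0.082, 0.003]
wrist_force: [0.2, 0.7, -0.5]
gripper_width: 0.0767
grip_force: 0.0
```

Run:
```python
from h import *
np.set_printoptions(precision=4,suppress=True)
p=manip.capture("wrist")
print([(np.round(d["xyz"],4),round(d["score"],2)) for d in manip.find_in(p,"knob_mid")[:2]])
for d in manip.outline_of(p,"knob_mid")[:1]:
    ys,xs=np.nonzero(d["region"]);r=cv2.minAreaRect(np.c_[xs,ys].astype(np.float32));print(d["score"],r,[ray(p,*q,.22) for q in cv2.boxPoints(r)])
print("disc expected at home",proj(p,[.5435,.143,.22]),"raised16",proj(p,[.5435,.143,.236]))
cv2.imwrite("pics/w4.png",p["frame"])
o=manip.get_obs();print(o["time"],o["tool_pos"],o["eef_rot"],o["gripper_width"],o["wrist_force"])
q=manip.capture("side")
print([(np.round(d["xyz"],4),round(d["score"],2)) for d in manip.find_in(q,"knob_mid")[:2]],[(np.round(d["xyz"],4),round(d["score"],2)) for d in manip.find_in(q,"round_mid")[:2]])
```

```text
[(array([0.5426, 0.1441, 0.2222]), 0.82)]
0.81 ((323.4999694824219, 106.99998474121094), (40.99999237060547, 83.99998474121094), 0.0) [array([0.5182, 0.1567, 0.22  ]), array([0.5696, 0.1533, 0.22  ]), array([0.5683, 0.1282, 0.22  ]), array([0.5168, 0.1299, 0.22  ])]
disc expected at home (np.float64(321.91601735009124), np.float64(108.06685147595668)) raised16 (np.float64(321.9177516407275), np.float64(108.82511478731547))
13.95 [0.4791 0.1461 0.3161] [-3.1402  0.0847 -0.0014] 0.07668969480025463 [-0.5162  0.8407 -0.0191]
[] []
```

View pics/w4.png

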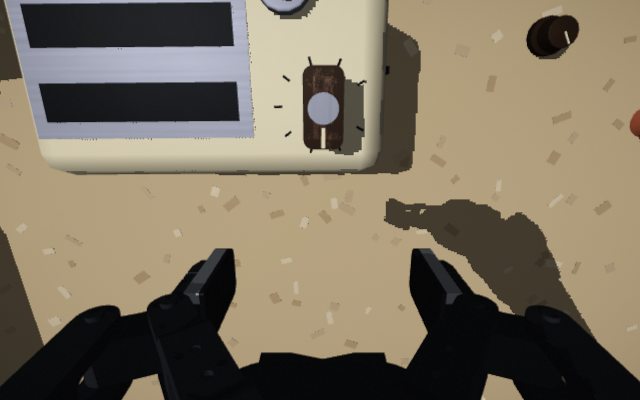

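The knob is upright and aligned at (323,107) on the dial. It measures 51.5 mm long at the home height, which matches its true 52 mm, so it is home. The gripper is clear and the round knob is untouched at (552,36).

```bash
python3 -c "
from station import manip
print(manip.hand_in())"
```

```text
the job is handed in; nothing more can be done
None
```

The job is handed in: the last wrist picture shows the oblong knob upright, aligned and fully home on the shaft, let go, with the gripper clear and the round knob not touched; hand-in returned no verdict.

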